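# Load the carry caddy with the row of bottles in the same order

### The arm

A 6-joint arm with a two-finger parallel gripper is mounted at the origin on a cart in front of the work surface, level with it; the furniture and walls round the work are solid. World frame = base frame: x ahead of the robot, y to its left, z up, the work surface at z = 0. Lengths are in mm, angles in rad, forces in N, time in s.
With the tool pointing down it reaches from about 350 to 875 mm from the base axis. Payload 4.2 kg.
Tool frame: the origin (TCP) lies between the finger pads; the fingertips stand 25 mm ahead of it and the grasp point (between the pads) lies 6 mm ahead of it; z points along the fingers, y is the line along which they close (so a half turn about z gives the same grasp; the last joint's range is limited). The gripper opens to 85 mm and grips with 20 to 120 N. Pads are 22 mm wide; open, the fingers measure 114 mm over their backs; the gripper's body (76 mm by 85 mm) begins 54 mm behind the grasp point. The pads swing forward as they close: fully open they stand 13 mm farther back than shut.
Start: joints at [1.423, 0.385, 0.008, 0, -1.194, -0.259], TCP at [247.262, 573.987, 256.312] pointing down, gripper open.
Joint ranges: [-3.14, 3.14], [-1.21, 2.06], [-1.07, 1.41], [-3.16, 2.05], [-2.99, -0.16], [-3.1, 3.1]. Speed limits (rad/s): [2.79, 2.79, 3.14, 3.14, 3.14, 3.14].

### API

Orientations are given as a unit quaternion [x, y, z, w].
In Python, from bench import read_state, imaging, workorder, nets gives the robot as it stands.
- The arm moves only by the tool apply_moves, never from a script. Its argument "rows" is a list of rows, each an object with "hand": the opening, from -1 (shut) to 1 (fully open); "delta_pos": the shift along the tool's x, y, z in mm, a list of three; "yaw": the turn about the tool's z in rad. A call has 1 to 12 rows; each row is the pose to reach, as a shift and turn from the pose commanded when the call began, along the tool's axes at that moment; what a row does not reach only later rows make up. A row lasts 1/12 s, in which the tool goes at most 41.7 mm and 7.16 degrees, less where a joint would pass 70% of its speed; a pose out of reach is approached as far as the arm can. A call with a gripper value outside its range is refused whole. The fingers move at their own pace and stop on an object; the grip force is fixed at half the most. Time passes only in rows, so rows that repeat a pose let the fingers close. It gives the time, the measured TCP pose, the force, the opening and the grip force at its end, in the units of the state.
- read_state(): the state, without advancing time (a new reading comes with each control period).
- imaging.get_image(name): name is "scene" or "top" or "wrist"; returns a dict with "pixels" (420x560x3 uint8, red, green, blue), "fx", "fy", "cx", "cy" (pixels), "xyz" and "rotation" of the camera in the world. Camera axes: x right, y down, z forward; pixel columns grow to the right and rows downward; lengths in mm; the calibration is good to about 2 mm. The wrist camera is an equidistant fisheye: a pixel r from the principal point sees the ray r / f radians off the axis. A picture is of the moment at which its call begins. There is no depth.
- workorder.job_done(): hands the job in; it is judged then, once.
Trained networks look in the newest picture that a camera, given by its name, has taken for a name from the list of things; names that differ only in an ending like _2 or _b are one class to them, and where a whole thing is asked for, a point or a joint stands for the part that bears it (a point fixed in the world has none). Each returns a list of dicts, best first, with "score" (0 to 1); they miss things now and then, are a little off and sometimes report something else, mostly with a low value. They report only what shows in the picture. A call takes as long as a camera call. They do not tell look-alikes from the thing itself.
- nets.find_in(camera, query): "location" ([row, column] in pixels, amid what is visible of it).
- nets.pinpoint(camera, query): "location" ([row, column] in pixels: a listed point, or the origin of a listed thing).
The state is a dict: "clock": time; "joints": joint angles; "joint_vel": joint speeds; "joint_efforts": joint torques, N m; "position": TCP position; "ee_rot": TCP orientation; "contact_force": force on the tool from outside, world axes, zero at the start; "wrist_torque": the same for the moment, N m; "gripper_width": finger opening in mm; "grasp_force": force on a finger pad.
Only numpy, scipy, OpenCV 4.12 (cv2) and the standard library are available. Lean on these libraries where they do the work, as an engineer would, in place of code of your own. Each camera call takes 0.05 s, during which the arm holds its last target. There are 200 camera calls.

### The job

Load the wooden carry caddy from the bottle rack: first fold the caddy's upright handle all the way down towards you so that the wells are open, and leave it down. Then, beginning with the leftmost bottle and working along the row one bottle at a time, stand each of the four bottles upright in the well of the caddy that matches its place in the rack (leftmost to leftmost, and so on), because the row is the order in which they are used. Lower each one gently to the bottom of its well rather than dropping it, tip none over, and leave the paint jar and the paint cup behind the racks where they are.

Things in the scene. Friction and masses are not known exactly. Their poses are not given: they have to be found in the camera images.
- rack: Source rack, plywood and dowels, 100 x 342 x 66 mm, fixed. Origin: centre of underside; +y along the row to the robot's left, +x away from the robot; yaw within 0.25 rad. Left or right of the caddy. Places at x 0, y +120 (leftmost), +40, -40, -120 mm, each 73 x 76 mm; floor at z 10 mm; dowels up to z 55, ends 66 mm. Each holds one bottle, within 4 mm of its centre, in any order.
- caddy: Target caddy, pale wood with bail handle, 92 x 334 mm, fixed. Origin: centre of underside; +y along the wells to the robot's left, +x away from the robot; yaw within 0.25 rad. Square wells at x 0, y +120 (leftmost), +40, -40, -120 mm, 75 (y) x 78 (x) mm inside; floor at z 10 mm; long walls 60 mm high, dividers 54. Narrow end posts at y +-162 mm rise to z 148; bail pivots at x 0, z 125 mm.
- bail (a joint): Angle (rad) of the caddy's bail handle. 0 = upright, grip 125 mm above the pivots, right over the wells, barring the way in; positive = leaning to the robot (-x of the caddy); range -0.30 to 1.50; 1.50 = folded nearly level, at its stop. Starts within -0.25 to 0.35. Friction (0.09 N m) holds it up to about 0.6 rad; farther over it falls slowly to its stop. About 1 N at the grip moves it.
- bail_grip (a point): Centre of the bail's turned wooden grip: round bar 23 mm thick, 110 mm long, along the caddy's y axis. At joint angle q it lies at x = -125 sin q, y = 0, z = 125 + 125 cos q mm in the caddy's frame. Pinch from above or push; it is one stiff piece with the bail, so it turns between the fingers as the bail swings. Wire 6 mm thick, arms at y +-176 mm.
- bottle_slate: Dark slate-grey squeeze bottle with white collar and long black nozzle, 174 mm high; body 58 mm wide up to z 130 mm; collar 36 mm wide, z 128 to 151 mm (grasp here), then a 12 mm nozzle. 0.24 kg +-25 %. Origin: centre of its underside; z up along its axis. Round, so yaw does not matter.
- glue_bottle: White glue bottle with slim neck and orange tip, the tallest, 181 mm; body 60 mm wide up to z 128 mm; neck 28 mm wide at its foot, z 127 to 168 mm, tapering upwards (grasp low on it), then a 9 mm tip. 0.16 kg +-25 %. Origin: centre of its underside; z up along its axis. Round, so yaw does not matter.
- bottle_blackcap: White bottle with plain round black screw cap, 158 mm high; body 55 mm wide, its shoulder ending at z 134 mm; cap 30 mm wide, z 133 to 158 mm (grasp here). 0.20 kg +-25 %. Origin: centre of its underside; z up along its axis. Round, so yaw does not matter.
- flip_bottle: White bottle with blue label and ribbed white cap, the shortest, 135 mm; body 54 mm wide, shoulder ending at z 108 mm; cap 34 mm wide, z 108 to 125, and 32 mm up to 135 mm (grasp here; it does not open), small lip 19 mm off the axis at z 128 mm. 0.20 kg +-25 %. Origin: centre of its underside; z up along its axis. Round, so yaw does not matter.
- jar_aqua: Bystander: white screw-top paint jar with an aqua dab on its lid, 69 mm wide, 83 mm high, standing behind the racks. Origin: centre of its underside. Leave it alone.
- cup_ochre: Bystander: clear lidded portion cup of ochre paint, 71 mm wide, 55 mm high, standing behind the racks. Origin: centre of its underside. Leave it alone.
Things that resemble listed ones, but are neither listed nor needed, are in the scene too. What is shaped like the flip_bottle but red is not meant.

How it is judged:
By the outcome, as a careful person would: the job done as asked, in the order asked, and still so for the second after the job is handed in, with the robot touching nothing.
It also fails if it takes over 120 s, if anything falls off the work surface, if the arm or the gripper's body presses on something with over 40 N, if the wrist force passes 120 N, or if a joint passes its speed limit or range.

## Working session

There is one attempt and no reset: what is moved stays moved. The work goes in short steps, Python scripts to look and compute and a tool call to move; the robot and the scene stay as the last step left them, time stands still between calls to the robot, and variables do not carry over. Pictures are saved under pics/ and viewed, at most 14 in all, crops included, and the job is handed in when it is done.

Besides the shell and the picture viewer there is one more tool, called after "Request:" as name([rows], argument=value, ...), one row to a line, values as JSON. apply_moves: Moves the arm, as the interface text tells. Its arguments: {"type":"object","properties":{"rows":{"type":"array"}},"required":["rows"]}

```bash
ls; mkdir -p pics; cat > h.py <<'E'
import numpy as np, cv2
from bench import read_state, imaging, workorder, nets
def shot(n,f=None):
    d=imaging.get_image(n)
    if f: cv2.imwrite(f'pics/{f}.png',d['pixels'][:,:,::-1])
    return d
def ray(d,row,col,fish=False):
    a=np.array([(col-d['cx'])/d['fx'],(row-d['cy'])/d['fy']])
    if fish:
        r=np.linalg.norm(a); v=np.array([*(a/r*np.sin(r)),np.cos(r)]) if r>0 else np.array([0,0,1.])
    else: v=np.array([a[0],a[1],1.])
    return np.array(d['rotation']).reshape(3,3)@v
def onz(d,row,col,z,fish=False):
    v=ray(d,row,col,fish); c=np.array(d['xyz']); return c+v*(z-c[2])/v[2]
def proj(d,p):
    q=np.array(d['rotation']).reshape(3,3).T@(np.array(p)-d['xyz']); return d['cy']+d['fy']*q[1]/q[2], d['cx']+d['fx']*q[0]/q[2]
E
python3 - <<'E'
from h import *
s=read_state(); print({k:np.round(v,3) for k,v in s.items()})
for n in('top','scene'):
    d=shot(n,n+'0'); print(n,np.round(d['xyz']),np.round(np.array(d['rotation']),2).tolist(),d['fx'])
    for q in ('rack','caddy','bail_grip','bottle_slate','glue_bottle','bottle_blackcap','flip_bottle'):
        r=nets.find_in(n,q)[:3]; p=nets.pinpoint(n,q)[:3]
        print(q,[(np.round(x['location']).tolist(),round(x['score'],2)) for x in r],[(np.round(x['location']).tolist(),round(x['score'],2)) for x in p])
E
```

```text
pics
{'clock': np.float64(0.0), 'joints': array([ 1.423e+00,  3.860e-01,  7.000e-03, -1.000e-03, -1.194e+00,
       -2.590e-01]), 'joint_vel': array([ 0.   , -0.001, -0.001,  0.001, -0.   , -0.001]), 'joint_efforts': array([ 0.0000e+00, -3.9229e+01,  1.8841e+01,  4.1860e+00, -4.0000e-03,
       -0.0000e+00]), 'position': array([247.054, 573.494, 255.221]), 'ee_rot': array([ 0.979, -0.202, -0.   ,  0.001]), 'contact_force': array([-0.585,  0.193, -0.017]), 'wrist_torque': array([-0.033,  0.018, -0.049]), 'grasp_force': np.float64(0.0), 'gripper_width': np.float64(85.691)}
top [ 526.    8. 1354.] [0.71, -0.7, 0.03, -0.01] 435.66329260962885
rack [([227.0, 201.0], 0.91)] [([224.0, 202.0], 0.93), ([227.0, 339.0], 0.21)]
caddy [([228.0, 348.0], 0.8)] [([227.0, 339.0], 0.78), ([219.0, 244.0], 0.63)]
bail_grip [([222.0, 359.0], 0.67), ([228.0, 348.0], 0.65)] [([224.0, 360.0], 0.6)]
bottle_slate [([230.0, 188.0], 0.82)] []
glue_bottle [([220.0, 243.0], 0.91)] [([217.0, 246.0], 0.93)]
bottle_blackcap [([221.0, 216.0], 0.73), ([231.0, 188.0], 0.63)] [([226.0, 220.0], 0.87)]
flip_bottle [([235.0, 163.0], 0.78), ([224.0, 203.0], 0.51)] [([233.0, 164.0], 0.88), ([275.0, 202.0], 0.73)]
scene [-106. -448. 1070.] [0.82, -0.43, 0.17, -0.32] 491.08094400850047
rack [([228.0, 224.0], 0.88)] [([225.0, 227.0], 0.6)]
caddy [([282.0, 360.0], 0.95)] [([295.0, 356.0], 0.64), ([229.0, 370.0], 0.51)]
bail_grip [([233.0, 376.0], 0.9)] [([213.0, 311.0], 0.6), ([231.0, 370.0], 0.58), ([222.0, 341.0], 0.3)]
bottle_slate [([199.0, 208.0], 0.56)] [([218.0, 211.0], 0.74)]
glue_bottle [([214.0, 259.0], 0.92)] [([234.0, 258.0], 0.96)]
bottle_blackcap [([207.0, 234.0], 0.7)] [([227.0, 237.0], 0.93), ([223.0, 337.0], 0.22)]
flip_bottle [([244.0, 175.0], 0.88), ([192.0, 183.0], 0.7)] [([210.0, 185.0], 0.68), ([256.0, 177.0], 0.64)]
```

```bash
sed -i 's/np.array(d\[.rotation.\]).reshape(3,3)/RM(d)/' h.py; cat >> h.py <<'E'
from scipy.spatial.transform import Rotation as Ro
def RM(d): return Ro.from_quat(d['rotation']).as_matrix()
E
python3 - <<'E'
from h import *
d=shot('top')
cv2.imwrite('pics/top1.png',cv2.resize(d['pixels'][150:310,120:440,::-1],None,fx=2.5,fy=2.5,interpolation=cv2.INTER_CUBIC))
for n,(r,c),z in [('rack',(224,202),0),('caddy',(227,339),0),('grip',(224,360),245),('glue',(217,246),10),('bc',(226,220),10),('flip',(233,164),10)]: print(n,np.round(onz(d,r,c,z)))
E
```

```text
rack [570. 217.   0.]
caddy [ 568. -209.    0.]
grip [ 569. -224.  245.]
glue [593.  81.  10.]
bc [564. 160.  10.]
flip [540. 330.  10.]
```

View pics/top1.png

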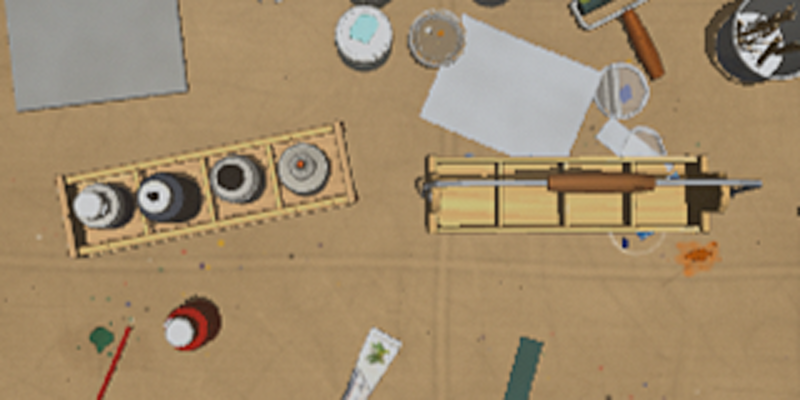

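View pics/scene0.png

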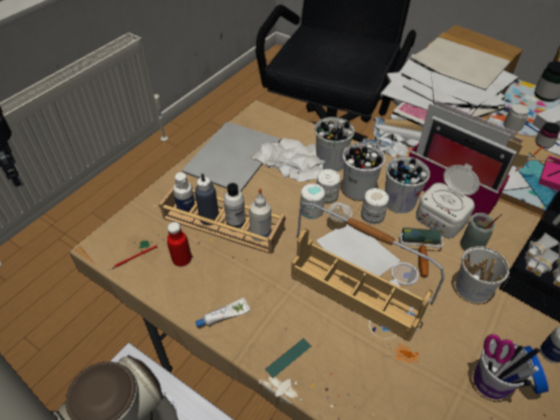

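```bash
python3 - <<'E'
from h import *
d=shot('top')
P=lambda x,y,z:np.round(onz(d,150+y/2.5,120+x/2.5,z),1)
for n,a in {'rack':[(58,178,66),(77,257,66),(342,124,66),(356,202,66)],'caddy':[(428,155,60),(430,233,60),(706,157,60),(706,233,60)],
 'div':[(498,195,54),(563,195,54),(627,195,54)],'posts':[(426,190,148),(722,192,148)],'grip':[(549,182,250),(655,184,250),(602,183,250)],'tops':[(95,199,135),(153,196,174),(231,177,158),(301,164,181)]}.items():
    q=[P(*x) for x in a]; print(n,[v.tolist() for v in q])
    if n in('rack','caddy'):
        q=np.array(q);u=q[0]+q[1]-q[2]-q[3]; print(' c',q.mean(0),'yaw',np.arctan2(-u[0],u[1]))
# template fit for caddy: overlay projection
c=np.array([568,-209.]);
for im,n in ((d,'top'),(shot('scene'),'scene')):
  print(n)
E
```

```text
rack [[572.5, 378.2, 66.0], [480.5, 352.9, 66.0], [642.7, 46.8, 66.0], [550.7, 28.4, 66.0]]
 c [561.6   201.575  66.   ] yaw 0.2108746697805123
caddy [[608.3, -56.1, 60.0], [515.6, -59.9, 60.0], [612.3, -389.8, 60.0], [521.3, -389.9, 60.0]]
 c [ 564.375 -223.925   60.   ] yaw 0.014613996460371469
div [[562.3, -140.9, 54.0], [563.7, -219.0, 54.0], [565.1, -296.2, 54.0]]
posts [[563.8, -50.1, 148.0], [567.6, -380.8, 148.0]]
grip [[571.0, -170.4, 250.0], [571.0, -279.0, 250.0], [571.0, -224.6, 250.0]]
tops [[547.5, 316.8, 135.0], [551.1, 245.1, 174.0], [573.8, 164.1, 158.0], [588.3, 86.5, 181.0]]
top
scene
```

Request:
apply_moves([
  {"hand": -1, "delta_pos": [0, 0, -40], "yaw": 0.12},
  {"hand": -1, "delta_pos": [30, 25, -75], "yaw": 0.24},
  {"hand": -1, "delta_pos": [60, 53, -75], "yaw": 0.36},
  {"hand": -1, "delta_pos": [90, 80, -75], "yaw": 0.48},
  {"hand": -1, "delta_pos": [120, 107, -75], "yaw": 0.6},
  {"hand": -1, "delta_pos": [150, 134, -75], "yaw": 0.72},
  {"hand": -1, "delta_pos": [180, 160, -75], "yaw": 0.84},
  {"hand": -1, "delta_pos": [210, 187, -75], "yaw": 0.96},
  {"hand": -1, "delta_pos": [240, 214, -75], "yaw": 1.08},
  {"hand": -1, "delta_pos": [265, 236, -75], "yaw": 1.15},
  {"hand": -1, "delta_pos": [280, 250, -75], "yaw": 1.15},
  {"hand": -1, "delta_pos": [280, 250, -75], "yaw": 1.15},
])

```text
clock: 2.65
position: [406.3, 230.5, 331.8]
ee_rot: [0.71, -0.704, 0.0, -0.0]
contact_force: [-0.0, 0.0, -0.1]
gripper_width: 0.0
grasp_force: 0.0
```

Request:
apply_moves([
  {"hand": -1, "delta_pos": [20, -10, 0], "yaw": 0},
  {"hand": -1, "delta_pos": [55, -26, 0], "yaw": 0},
  {"hand": -1, "delta_pos": [92, -44, 0], "yaw": 0},
  {"hand": -1, "delta_pos": [129, -62, 0], "yaw": 0},
  {"hand": -1, "delta_pos": [166, -80, 0], "yaw": 0},
  {"hand": -1, "delta_pos": [203, -98, 0], "yaw": 0},
  {"hand": -1, "delta_pos": [240, -116, 0], "yaw": 0},
  {"hand": -1, "delta_pos": [277, -134, 0], "yaw": 0},
  {"hand": -1, "delta_pos": [314, -152, 0], "yaw": 0},
  {"hand": -1, "delta_pos": [351, -170, 0], "yaw": 0},
  {"hand": -1, "delta_pos": [388, -188, 0], "yaw": 0},
  {"hand": -1, "delta_pos": [405, -200, 0], "yaw": 0},
])

```text
clock: 3.65
position: [612.4, -171.9, 330.4]
ee_rot: [0.711, -0.703, -0.0, 0.0]
contact_force: [0.1, 1.3, -0.2]
gripper_width: 0.2
grasp_force: 0.0
```

```bash
python3 - <<'E'
from h import *
s=read_state(); print(s['position'],s['ee_rot'],s['clock'])
d=shot('wrist','w1'); print({k:(np.round(v,3).tolist()) for k,v in d.items() if k!='pixels'})
E
```

```text
[ 612.38577055 -171.91368735  330.44152507] [ 7.11084281e-01 -7.03106623e-01 -8.79149672e-06  4.71883152e-04] 3.65
{'fx': 325.192, 'fy': 325.192, 'cx': 278.148, 'cy': 206.692, 'xyz': [613.945, -239.564, 448.418], 'rotation': [-0.006, 0.991, 0.134, -0.001]}
```

View pics/w1.png

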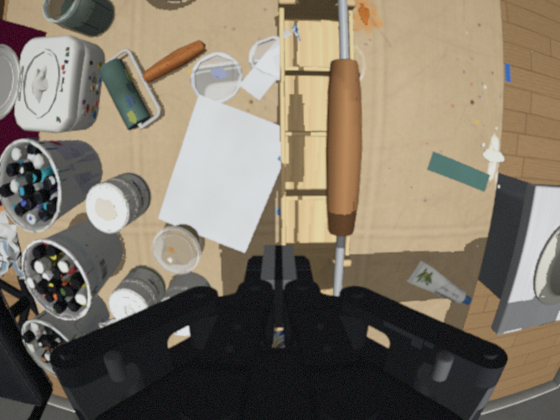

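```bash
python3 - <<'E'
from h import *
d=shot('wrist')
for r,c,z in [(60,345,250),(233,343,250),(147,345,250),(8,283,60),(71,283,54),(133,285,54),(193,287,54),(71,330,54),(133,330,54),(193,330,54)]: print((r,c,z),np.round(onz(d,r,c,z,True),1))
E
```

```text
(60, 345, 250) [ 575. -279.  250.]
(233, 343, 250) [ 571.9 -169.   250. ]
(147, 345, 250) [ 573.8 -224.9  250. ]
(8, 283, 60) [ 610.5 -379.2   60. ]
(71, 283, 54) [ 609.7 -300.    54. ]
(133, 285, 54) [ 606.5 -224.5   54. ]
(193, 287, 54) [ 603.  -150.4   54. ]
(71, 330, 54) [ 553.4 -301.9   54. ]
(133, 330, 54) [ 552.  -225.8   54. ]
(193, 330, 54) [ 549.1 -151.1   54. ]
```

Request:
apply_moves([
  {"hand": -1, "delta_pos": [27, -4, 20], "yaw": 0},
  {"hand": -1, "delta_pos": [53, -4, 45], "yaw": 0},
  {"hand": -1, "delta_pos": [53, -4, 72], "yaw": 0},
  {"hand": -1, "delta_pos": [53, 5, 72], "yaw": 0},
  {"hand": -1, "delta_pos": [53, 14, 72], "yaw": 0},
  {"hand": -1, "delta_pos": [53, 23, 72], "yaw": 0},
  {"hand": -1, "delta_pos": [53, 32, 73], "yaw": 0},
  {"hand": -1, "delta_pos": [53, 41, 74], "yaw": 0},
  {"hand": -1, "delta_pos": [53, 50, 76], "yaw": 0},
  {"hand": -1, "delta_pos": [53, 59, 79], "yaw": 0},
  {"hand": -1, "delta_pos": [53, 68, 83], "yaw": 0},
  {"hand": -1, "delta_pos": [53, 77, 87], "yaw": 0},
])

```text
clock: 4.75
position: [534.0, -222.4, 245.2]
ee_rot: [0.712, -0.702, 0.001, -0.0]
contact_force: [0.7, -0.5, -1.1]
gripper_width: 0.5
grasp_force: 0.2
```

Request:
apply_moves([
  {"hand": -1, "delta_pos": [0, 8, 4], "yaw": 0},
  {"hand": -1, "delta_pos": [0, 16, 10], "yaw": 0},
  {"hand": -1, "delta_pos": [0, 24, 17], "yaw": 0},
  {"hand": -1, "delta_pos": [0, 31, 24], "yaw": 0},
  {"hand": -1, "delta_pos": [0, 38, 32], "yaw": 0},
  {"hand": -1, "delta_pos": [0, 44, 40], "yaw": 0},
  {"hand": -1, "delta_pos": [0, 48, 46], "yaw": 0},
  {"hand": -1, "delta_pos": [0, 48, 46], "yaw": 0},
  {"hand": -1, "delta_pos": [0, 48, 46], "yaw": 0},
  {"hand": -1, "delta_pos": [0, 48, 46], "yaw": 0},
])

```text
clock: 5.58
position: [487.4, -223.5, 198.8]
ee_rot: [0.712, -0.702, 0.001, -0.0]
contact_force: [-0.1, 0.2, -0.3]
gripper_width: -0.1
grasp_force: 0.0
```

```bash
python3 - <<'E'
from h import *
d=shot('top')
cv2.imwrite('pics/top2.png',cv2.resize(d['pixels'][150:310,200:440,::-1],None,fx=3,fy=3,interpolation=cv2.INTER_CUBIC))
print([(x['location'],x['score']) for x in nets.pinpoint('top','bail_grip')[:3]])
E
```

```text
[]
```

View pics/top2.png

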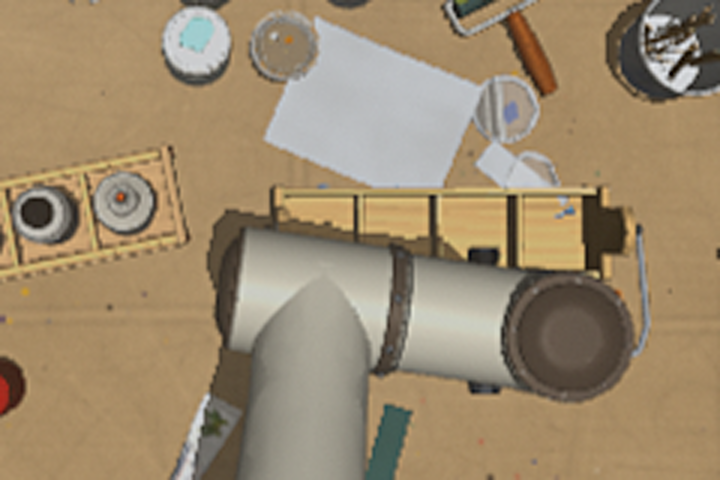

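Request:
apply_moves([
  {"hand": -1, "delta_pos": [0, -15, -35], "yaw": 0},
  {"hand": -1, "delta_pos": [0, -30, -70], "yaw": 0},
  {"hand": -1, "delta_pos": [0, -50, -105], "yaw": 0},
  {"hand": -1, "delta_pos": [-30, -50, -140], "yaw": 0},
  {"hand": -1, "delta_pos": [-65, -50, -150], "yaw": 0},
  {"hand": -1, "delta_pos": [-100, -50, -150], "yaw": 0},
  {"hand": -1, "delta_pos": [-110, -50, -150], "yaw": 0},
  {"hand": -1, "delta_pos": [-110, -50, -150], "yaw": 0},
])

```text
clock: 6.35
position: [535.6, -110.4, 349.1]
ee_rot: [0.713, -0.701, 0.0, -0.001]
contact_force: [0.7, -0.5, 0.1]
gripper_width: 0.2
grasp_force: 0.0
```

```bash
python3 - <<'E'
from h import *
d=shot('wrist','w2'); s=read_state();print(s['position'],s['ee_rot'],s['clock'],np.round(d['xyz']),np.round(d['rotation'],4))
for q in('bail_grip','caddy'): print(q,[(np.round(x['location'],1),x['score']) for x in nets.pinpoint('wrist',q)[:3]])
E
```

```text
[ 535.50264979 -111.62293533  348.5980126 ] [ 7.12887894e-01 -7.01277971e-01  1.89999444e-04 -1.48037219e-04] 6.4 [ 537. -178.  467.] [-9.000e-03  9.909e-01  1.346e-01 -5.000e-04]
bail_grip [(array([ 79.4, 374.1]), 0.96)]
caddy [(array([ 87.2, 256.9]), 0.69)]
```

View pics/w2.png

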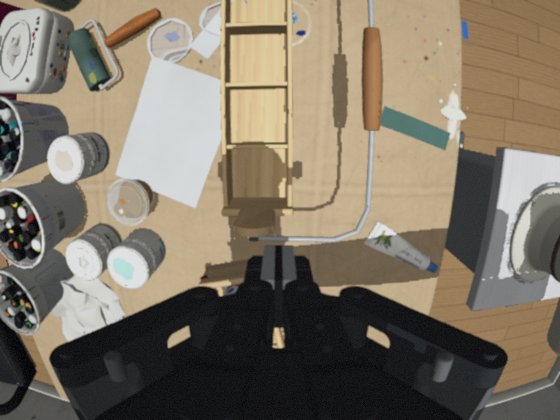

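```bash
python3 - <<'E'
from h import *
d=shot('wrist')
for r,c,z in [(79,372,134),(28,373,134),(130,372,134),(25,256,54),(85,258,54),(147,258,54),(210,222,60),(210,292,60),(212,257,60),(85,222,60),(85,291,60),(147,221,60),(147,291,60)]: print((r,c,z),np.round(onz(d,r,c,z,True),1))
E
```

```text
(79, 372, 134) [ 440.8 -227.   134. ]
(28, 373, 134) [ 439.8 -283.2  134. ]
(130, 372, 134) [ 439.2 -173.3  134. ]
(25, 256, 54) [ 566.4 -303.4   54. ]
(85, 258, 54) [ 562.6 -224.    54. ]
(147, 258, 54) [ 561.9 -145.1   54. ]
(210, 222, 60) [608.9 -63.2  60. ]
(210, 292, 60) [517.2 -64.5  60. ]
(212, 257, 60) [562.7 -61.2  60. ]
(85, 222, 60) [ 607. -224.   60.]
(85, 291, 60) [ 521.7 -223.8   60. ]
(147, 221, 60) [ 608.3 -145.6   60. ]
(147, 291, 60) [ 520.4 -146.2   60. ]
```

Request:
apply_moves([
  {"hand": -1, "delta_pos": [-30, 0, 0], "yaw": 0},
  {"hand": -1, "delta_pos": [-70, 0, 0], "yaw": 0},
  {"hand": 1, "delta_pos": [-110, 0, 0], "yaw": 0},
  {"hand": 1, "delta_pos": [-150, 0, 0], "yaw": 0},
  {"hand": 1, "delta_pos": [-190, 0, 0], "yaw": 0},
  {"hand": 1, "delta_pos": [-230, 0, 0], "yaw": 0},
  {"hand": 1, "delta_pos": [-270, 0, 0], "yaw": 0},
  {"hand": 1, "delta_pos": [-310, 0, 0], "yaw": 0},
  {"hand": 1, "delta_pos": [-350, -5, 0], "yaw": 0},
  {"hand": 1, "delta_pos": [-390, -5, 0], "yaw": 0},
  {"hand": 1, "delta_pos": [-415, -5, 0], "yaw": 0},
  {"hand": 1, "delta_pos": [-430, -5, 0], "yaw": 0},
])

```text
clock: 7.55
position: [534.9, 319.3, 346.9]
ee_rot: [0.712, -0.702, -0.0, 0.001]
contact_force: [0.3, -0.3, 0.1]
gripper_width: 85.3
grasp_force: 0.0
```

```bash
python3 - <<'E'
from h import *
d=shot('wrist','w3'); s=read_state();print(s['position'],s['ee_rot'],s['clock'])
for q,z in(('rack',0),('flip_bottle',10),('bottle_slate',10),('bottle_blackcap',10),('glue_bottle',10)): print(q,[(np.round(x['location']),round(x['score'],2),np.round(onz(d,*x['location'],z,True)[:2],1)) for x in nets.pinpoint('wrist',q)[:3]])
for q,z in(('flip_bottle',0),('bottle_slate',0),('bottle_blackcap',0),('glue_bottle',0)): print(q,[(np.round(x['location']),round(x['score'],2)) for x in nets.find_in('wrist',q)[:3]])
E
```

```text
[534.91463705 320.54598778 346.61092627] [ 7.12577880e-01 -7.01592732e-01 -1.24252623e-04  6.22785211e-04] 7.6
rack [(array([ 91., 259.]), 0.67, array([563.6, 211.7]))]
flip_bottle [(array([170., 275.]), 0.87, array([539.8, 323.4])), (array([101., 368.]), 0.86, array([409.1, 219.6]))]
bottle_slate [(array([115., 264.]), 0.84, array([555.5, 246.2]))]
bottle_blackcap [(array([ 12., 245.]), 0.72, array([584.7,  96. ]))]
glue_bottle [(array([  9., 245.]), 0.74, array([585.4,  90.9])), (array([116., 267.]), 0.34, array([551.9, 246.4]))]
flip_bottle [(array([ 98., 384.]), 0.92)]
bottle_slate [(array([116., 263.]), 0.69)]
bottle_blackcap [(array([ 44., 246.]), 0.71)]
glue_bottle [(array([  7., 242.]), 0.66)]
```

View pics/w3.png

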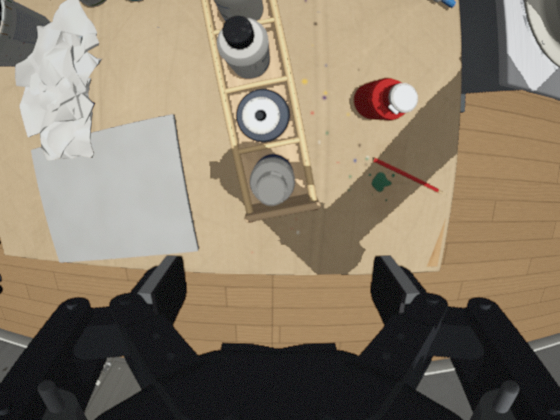

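```bash
python3 - <<'E'
import cv2
i=cv2.imread('pics/w3.png')[0:220,190:330]; cv2.imwrite('pics/w3c.png',cv2.resize(i[85:220],None,fx=4,fy=4,interpolation=cv2.INTER_CUBIC))
E
```

```text
(no output)
```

View pics/w3c.png

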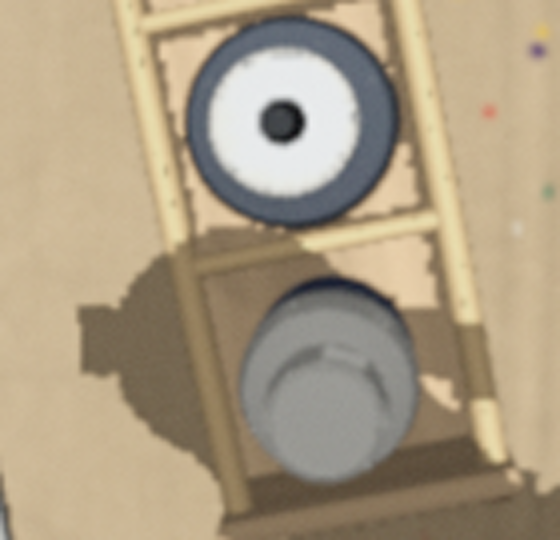

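```bash
python3 - <<'E'
from h import *
d=shot('wrist'); print(read_state()['position'])
for n,r,c,z in [('flip',191.2,271.3,145),('flipnet',170,275,10),('slate',115.2,260.5,184),('slate collar',115,261,161),('bc',31,239,168),('rackend',211,284,66)]: print(n,np.round(onz(d,r,c,z,True),1))
E
```

```text
[534.49469137 316.51435519 348.73323948]
flip [542.2 321.3 145. ]
flipnet [539.8 320.9  10. ]
slate [551.4 245.4 184. ]
slate collar [552.2 245.  161. ]
bc [573.  165.4 168. ]
rackend [527.2 365.   66. ]
```

Request:
apply_moves([
  {"hand": 1, "delta_pos": [-4, -8, 30], "yaw": 0},
  {"hand": 1, "delta_pos": [-4, -8, 65], "yaw": 0},
  {"hand": 1, "delta_pos": [-4, -8, 100], "yaw": 0},
  {"hand": 1, "delta_pos": [-4, -8, 130], "yaw": 0},
  {"hand": 1, "delta_pos": [-4, -8, 150], "yaw": 0},
  {"hand": 1, "delta_pos": [-4, -8, 150], "yaw": 0},
])

```text
clock: 8.6
position: [540.0, 319.5, 192.9]
ee_rot: [0.712, -0.703, -0.001, 0.005]
contact_force: [-1.3, -0.4, 0.5]
gripper_width: 85.1
grasp_force: 0.0
```

```bash
python3 - <<'E'
from h import *
d=shot('wrist'); cv2.imwrite('pics/w4.png',cv2.resize(d['pixels'][100:330,140:420,::-1],None,fx=2,fy=2)); s=read_state();print(s['position'],s['clock'],np.round(d['xyz'],1),d['rotation'])
E
```

```text
[541.50205754 320.46455863 196.19984661] 8.65 [542.6 252.5 311.3] [-0.00588445  0.99131824  0.13125217 -0.00513634]
```

View pics/w4.png

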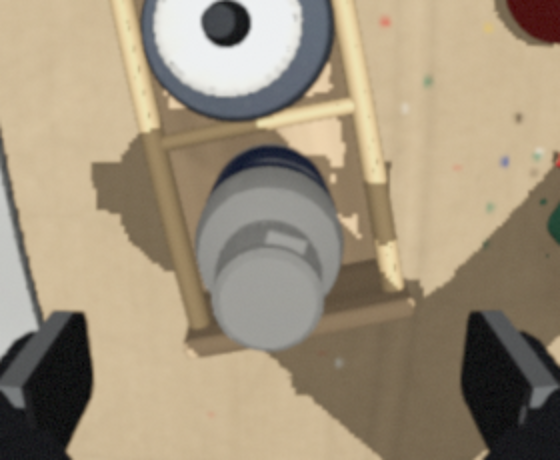

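```bash
python3 - <<'E'
from h import *
d=shot('wrist'); print(read_state()['position'])
for n,r,c,z in [('flip',249,274,145),('slate nozzle',111,253,184),('slate collar',111.5,251,161)]: print(n,np.round(onz(d,r,c,z,True),1))
E
```

```text
[542.67482953 321.35971893 198.65037052]
flip [544.3 324.  145. ]
slate nozzle [553.1 249.5 184. ]
slate collar [555.7 249.1 161. ]
```

Request:
apply_moves([
  {"hand": 1, "delta_pos": [-3, -2, 20], "yaw": 0},
  {"hand": 1, "delta_pos": [-3, -2, 40], "yaw": 0},
  {"hand": 1, "delta_pos": [-3, -2, 55], "yaw": 0},
  {"hand": 1, "delta_pos": [-3, -2, 57], "yaw": 0},
  {"hand": 1, "delta_pos": [-3, -2, 57], "yaw": 0},
  {"hand": -1, "delta_pos": [-3, -2, 57], "yaw": 0},
  {"hand": -1, "delta_pos": [-3, -2, 57], "yaw": 0},
  {"hand": -1, "delta_pos": [-3, -2, 57], "yaw": 0},
  {"hand": -1, "delta_pos": [-3, -2, 57], "yaw": 0},
  {"hand": -1, "delta_pos": [-3, -2, 57], "yaw": 0},
])

```text
clock: 9.53
position: [544.6, 324.8, 142.7]
ee_rot: [0.712, -0.702, 0.0, -0.001]
contact_force: [0.4, 0.5, -1.7]
gripper_width: 29.9
grasp_force: 59.4
```

Request:
apply_moves([
  {"hand": -1, "delta_pos": [0, 0, -5], "yaw": 0},
  {"hand": -1, "delta_pos": [0, 0, -16], "yaw": 0},
  {"hand": -1, "delta_pos": [0, 0, -34], "yaw": 0},
  {"hand": -1, "delta_pos": [0, 0, -58], "yaw": 0},
  {"hand": -1, "delta_pos": [0, 0, -84], "yaw": 0},
  {"hand": -1, "delta_pos": [0, 0, -110], "yaw": 0},
  {"hand": -1, "delta_pos": [0, 0, -136], "yaw": 0},
  {"hand": -1, "delta_pos": [0, 0, -162], "yaw": 0},
  {"hand": -1, "delta_pos": [0, 0, -185], "yaw": 0},
  {"hand": -1, "delta_pos": [2, 0, -204], "yaw": 0},
  {"hand": -1, "delta_pos": [8, 0, -215], "yaw": 0},
  {"hand": -1, "delta_pos": [18, 0, -219], "yaw": 0},
])

```text
clock: 10.53
position: [544.7, 306.8, 362.6]
ee_rot: [0.712, -0.702, 0.0, -0.002]
contact_force: [0.5, -0.0, -2.8]
gripper_width: 30.3
grasp_force: 59.6
```

Request:
apply_moves([
  {"hand": -1, "delta_pos": [14, -1, 0], "yaw": 0},
  {"hand": -1, "delta_pos": [34, -2, 0], "yaw": 0},
  {"hand": -1, "delta_pos": [60, -3, 0], "yaw": 0},
  {"hand": -1, "delta_pos": [92, -4, 0], "yaw": 0},
  {"hand": -1, "delta_pos": [128, -5, 0], "yaw": 0},
  {"hand": -1, "delta_pos": [164, -6, 0], "yaw": 0},
  {"hand": -1, "delta_pos": [200, -7, 0], "yaw": 0},
  {"hand": -1, "delta_pos": [236, -8, 0], "yaw": 0},
  {"hand": -1, "delta_pos": [272, -9, 0], "yaw": 0},
  {"hand": -1, "delta_pos": [308, -10, 0], "yaw": 0},
  {"hand": -1, "delta_pos": [340, -11, 0], "yaw": 0},
  {"hand": -1, "delta_pos": [366, -12, 0], "yaw": 0},
])

```text
clock: 11.53
position: [559.8, -62.6, 358.6]
ee_rot: [0.711, -0.703, -0.001, 0.001]
contact_force: [0.5, 0.8, -1.2]
gripper_width: 29.9
grasp_force: 59.7
```

Request:
apply_moves([
  {"hand": -1, "delta_pos": [20, -1, 0], "yaw": 0},
  {"hand": -1, "delta_pos": [33, -1, 5], "yaw": 0},
  {"hand": -1, "delta_pos": [41, -1, 18], "yaw": 0},
  {"hand": -1, "delta_pos": [44, -1, 38], "yaw": 0},
  {"hand": -1, "delta_pos": [44, -1, 60], "yaw": 0},
  {"hand": -1, "delta_pos": [44, -1, 82], "yaw": 0},
  {"hand": -1, "delta_pos": [44, -1, 104], "yaw": 0},
  {"hand": -1, "delta_pos": [44, -1, 122], "yaw": 0},
  {"hand": -1, "delta_pos": [44, -1, 135], "yaw": 0},
  {"hand": -1, "delta_pos": [44, -1, 140], "yaw": 0},
  {"hand": -1, "delta_pos": [44, -1, 140], "yaw": 0},
])

```text
clock: 12.45
position: [561.5, -103.5, 217.9]
ee_rot: [0.712, -0.702, -0.002, 0.002]
contact_force: [0.2, 0.1, -0.8]
gripper_width: 30.0
grasp_force: 59.7
```

```bash
python3 - <<'E'
from h import *
d=shot('wrist'); cv2.imwrite('pics/w5.png',d['pixels'][:,:,::-1]); s=read_state();print(s['position'],s['ee_rot'],s['clock'],s['contact_force'],s['gripper_width'])
d=shot('wrist'); 
for w in [(562.7,-104),(563.9,-184)]:
  print([np.round(onz(d,r,c,54,True)[:2],1).tolist() for r,c in ()])
E
```

```text
[ 562.54127859 -103.47068063  219.4681562 ] [ 7.12053480e-01 -7.02124401e-01 -6.44149001e-04  8.67912369e-04] 12.5 [ 0.17399644 -0.60593175 -1.86444267] 29.807196712406668
[]
[]
```

View pics/w5.png

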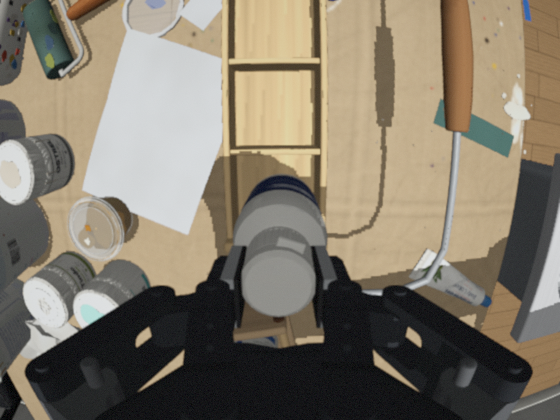

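```bash
python3 - <<'E'
from h import *
d=shot('wrist'); print(read_state()['position'])
for n,r,c,z in [('cap',283,280,224),('bodyL',235,233,190),('bodyR',235,327,190),('div12',152,275,54),('div23',62,275,54),('wl',152,229,57),('wr',152,322,57),('wl',200,231,60),('wr',200,323,60)]: print(n,np.round(onz(d,r,c,z,True),1))
E
```

```text
[ 563.59333776 -103.32545539  221.15049144]
cap [ 563.3 -108.   224. ]
bodyL [ 586.2 -115.4  190. ]
bodyR [ 540.2 -116.1  190. ]
div12 [ 567.3 -142.2   54. ]
div23 [ 568.4 -221.6   54. ]
wl [ 607.4 -142.3   57. ]
wr [ 526.3 -143.4   57. ]
wl [605.9 -99.8  60. ]
wr [ 524. -101.   60.]
```

Request:
apply_moves([
  {"hand": -1, "delta_pos": [-2, -2, 8], "yaw": 0},
  {"hand": -1, "delta_pos": [-2, -2, 24], "yaw": 0},
  {"hand": -1, "delta_pos": [-2, -2, 42], "yaw": 0},
  {"hand": -1, "delta_pos": [-2, -2, 58], "yaw": 0},
  {"hand": -1, "delta_pos": [-2, -2, 67], "yaw": 0},
  {"hand": -1, "delta_pos": [-2, -2, 72], "yaw": 0},
  {"hand": -1, "delta_pos": [-2, -2, 75], "yaw": 0},
  {"hand": -1, "delta_pos": [-2, -2, 77], "yaw": 0},
  {"hand": -1, "delta_pos": [-2, -2, 78], "yaw": 0},
  {"hand": -1, "delta_pos": [-2, -2, 78.5], "yaw": 0},
  {"hand": -1, "delta_pos": [-2, -2, 78.5], "yaw": 0},
  {"hand": -1, "delta_pos": [-2, -2, 78.5], "yaw": 0},
])

```text
clock: 13.6
position: [565.7, -101.2, 142.6]
ee_rot: [0.712, -0.702, 0.001, -0.001]
contact_force: [0.1, 0.3, -0.1]
gripper_width: 29.9
grasp_force: 59.9
```

Request:
apply_moves([
  {"hand": -1, "delta_pos": [0, 0, 0.7], "yaw": 0},
  {"hand": -1, "delta_pos": [0, 0, 1.2], "yaw": 0},
  {"hand": -1, "delta_pos": [0, 0, 1.2], "yaw": 0},
  {"hand": -1, "delta_pos": [0, 0, 1.2], "yaw": 0},
])

```text
clock: 13.93
position: [565.8, -101.4, 142.6]
ee_rot: [0.712, -0.702, 0.001, -0.001]
contact_force: [-2.8, -0.6, 6.5]
gripper_width: 30.0
grasp_force: 60.8
```

Request:
apply_moves([
  {"hand": -0.1, "delta_pos": [0, 0, 0], "yaw": 0},
  {"hand": 0.3, "delta_pos": [0, 0, 0], "yaw": 0},
  {"hand": 1, "delta_pos": [0, 0, 0], "yaw": 0},
  {"hand": 1, "delta_pos": [0, 0, 0], "yaw": 0},
  {"hand": 1, "delta_pos": [0, 0, 0], "yaw": 0},
  {"hand": 1, "delta_pos": [0, 0, -15], "yaw": 0},
  {"hand": 1, "delta_pos": [0, 0, -45], "yaw": 0},
  {"hand": 1, "delta_pos": [0, 0, -85], "yaw": 0},
  {"hand": 1, "delta_pos": [0, 0, -125], "yaw": 0},
  {"hand": 1, "delta_pos": [-5, 0, -155], "yaw": 0},
  {"hand": 1, "delta_pos": [-30, 1, -165], "yaw": 0},
  {"hand": 1, "delta_pos": [-70, 2, -165], "yaw": 0},
])

```text
clock: 14.93
position: [563.7, -32.5, 309.9]
ee_rot: [0.711, -0.704, 0.003, -0.003]
contact_force: [1.7, 1.4, -0.3]
gripper_width: 85.1
grasp_force: 0.0
```

Request:
apply_moves([
  {"hand": 1, "delta_pos": [-40, 1, 0], "yaw": 0},
  {"hand": 1, "delta_pos": [-80, 2, 0], "yaw": 0},
  {"hand": 1, "delta_pos": [-120, 3, 0], "yaw": 0},
  {"hand": 1, "delta_pos": [-160, 4, 0], "yaw": 0},
  {"hand": 1, "delta_pos": [-200, 5, 0], "yaw": 0},
  {"hand": 1, "delta_pos": [-240, 6, 0], "yaw": 0},
  {"hand": 1, "delta_pos": [-265, 6, 10], "yaw": 0},
  {"hand": 1, "delta_pos": [-279, 6, 35], "yaw": 0},
  {"hand": 1, "delta_pos": [-279, 6, 60], "yaw": 0},
  {"hand": 1, "delta_pos": [-279, 6, 65], "yaw": 0},
  {"hand": 1, "delta_pos": [-279, 6, 65], "yaw": 0},
])

```text
clock: 15.85
position: [551.4, 247.1, 238.3]
ee_rot: [0.712, -0.702, -0.0, 0.003]
contact_force: [0.9, -1.3, 0.6]
gripper_width: 85.5
grasp_force: 0.0
```

```bash
cat > look.py <<'E'
from h import *
import sys
name,cam,r0,r1,c0,c1,k=sys.argv[1],sys.argv[2],*map(int,sys.argv[3:8])
d=shot(cam); cv2.imwrite(f'pics/{name}.png',cv2.resize(d['pixels'][r0:r1,c0:c1,::-1],None,fx=k,fy=k,interpolation=cv2.INTER_CUBIC))
s=read_state(); print(np.round(s['position'],1),s['clock'],np.round(s['contact_force'],1),round(s['gripper_width'],1))
E
python3 look.py w6 wrist 80 350 130 430 2
```

```text
[552.5 247.3 240.5] 15.9 [-0.4 -0.4  1.1] 85.6
```

View pics/w6.png

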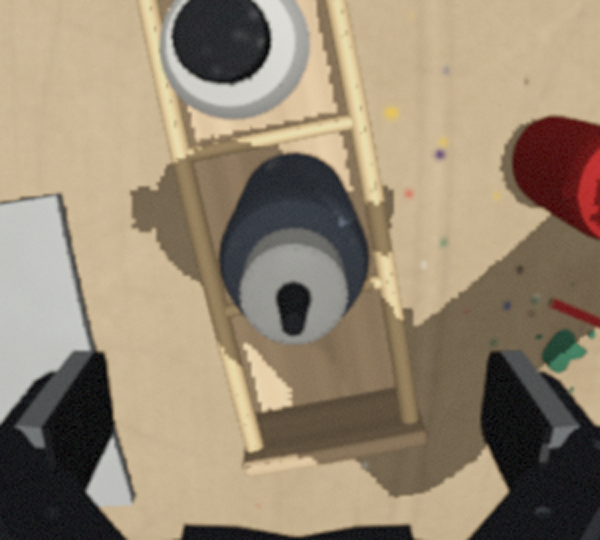

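```bash
python3 - <<'E'
from h import *
d=shot('wrist'); print(read_state()['position'])
for n,r,c,z in [('collar',223.5,277,161),('noz',242.5,276.5,184),('bc',98.5,240.5,168)]: print(n,np.round(onz(d,r,c,z,True),1))
E
```

```text
[553.09048495 247.43035465 241.86190665]
collar [553.9 245.1 161. ]
noz [554.1 249.1 184. ]
bc [576.1 167.4 168. ]
```

Request:
apply_moves([
  {"hand": 1, "delta_pos": [1, -1.5, 20], "yaw": 0},
  {"hand": 1, "delta_pos": [1, -1.5, 45], "yaw": 0},
  {"hand": 1, "delta_pos": [1, -1.5, 65], "yaw": 0},
  {"hand": 1, "delta_pos": [1, -1.5, 75], "yaw": 0},
  {"hand": 1, "delta_pos": [1, -1.5, 75], "yaw": 0},
  {"hand": 1, "delta_pos": [1, -1.5, 75], "yaw": 0},
  {"hand": -1, "delta_pos": [1, -1.5, 75], "yaw": 0},
  {"hand": -1, "delta_pos": [1, -1.5, 75], "yaw": 0},
  {"hand": -1, "delta_pos": [1, -1.5, 75], "yaw": 0},
  {"hand": -1, "delta_pos": [1, -1.5, 75], "yaw": 0},
  {"hand": -1, "delta_pos": [1, -1.5, 75], "yaw": 0},
])

```text
clock: 16.87
position: [554.4, 246.9, 166.9]
ee_rot: [0.712, -0.702, 0.0, -0.001]
contact_force: [-0.6, -0.2, 4.9]
gripper_width: 32.6
grasp_force: 60.7
```

Request:
apply_moves([
  {"hand": -1, "delta_pos": [0, 0, -5], "yaw": 0},
  {"hand": -1, "delta_pos": [0, 0, -16], "yaw": 0},
  {"hand": -1, "delta_pos": [0, 0, -34], "yaw": 0},
  {"hand": -1, "delta_pos": [0, 0, -58], "yaw": 0},
  {"hand": -1, "delta_pos": [0, 0, -84], "yaw": 0},
  {"hand": -1, "delta_pos": [0, 0, -110], "yaw": 0},
  {"hand": -1, "delta_pos": [0, 0, -136], "yaw": 0},
  {"hand": -1, "delta_pos": [0, 0, -160], "yaw": 0},
  {"hand": -1, "delta_pos": [0, 0, -180], "yaw": 0},
  {"hand": -1, "delta_pos": [0, 0, -193], "yaw": 0},
  {"hand": -1, "delta_pos": [8, 0, -200], "yaw": 0},
  {"hand": -1, "delta_pos": [24, 0, -200], "yaw": 0},
])

```text
clock: 17.87
position: [554.4, 223.2, 367.1]
ee_rot: [0.713, -0.701, 0.0, -0.001]
contact_force: [-0.2, -0.1, -2.2]
gripper_width: 32.5
grasp_force: 59.9
```

Request:
apply_moves([
  {"hand": -1, "delta_pos": [24, 0, 0], "yaw": 0},
  {"hand": -1, "delta_pos": [56, 0, 0], "yaw": 0},
  {"hand": -1, "delta_pos": [92, -1, 0], "yaw": 0},
  {"hand": -1, "delta_pos": [128, -1, 0], "yaw": 0},
  {"hand": -1, "delta_pos": [164, -2, 0], "yaw": 0},
  {"hand": -1, "delta_pos": [200, -2, 0], "yaw": 0},
  {"hand": -1, "delta_pos": [236, -3, 0], "yaw": 0},
  {"hand": -1, "delta_pos": [272, -3, 0], "yaw": 0},
  {"hand": -1, "delta_pos": [308, -4, 0], "yaw": 0},
  {"hand": -1, "delta_pos": [340, -5, 0], "yaw": 0},
  {"hand": -1, "delta_pos": [368, -5, 0], "yaw": 0},
  {"hand": -1, "delta_pos": [388, -5.5, 0], "yaw": 0},
])

```text
clock: 18.87
position: [563.2, -168.7, 364.0]
ee_rot: [0.711, -0.703, -0.001, 0.001]
contact_force: [0.6, 0.3, -2.3]
gripper_width: 32.6
grasp_force: 59.9
```

Request:
apply_moves([
  {"hand": -1, "delta_pos": [12, 0, 0], "yaw": 0},
  {"hand": -1, "delta_pos": [17, 0, 5], "yaw": 0},
  {"hand": -1, "delta_pos": [17, 0, 18], "yaw": 0},
  {"hand": -1, "delta_pos": [17, 0, 36], "yaw": 0},
  {"hand": -1, "delta_pos": [17, 0, 56], "yaw": 0},
  {"hand": -1, "delta_pos": [17, 0, 76], "yaw": 0},
  {"hand": -1, "delta_pos": [17, 0, 94], "yaw": 0},
  {"hand": -1, "delta_pos": [17, 0, 108], "yaw": 0},
  {"hand": -1, "delta_pos": [17, 0, 117], "yaw": 0},
  {"hand": -1, "delta_pos": [17, 0, 120], "yaw": 0},
  {"hand": -1, "delta_pos": [17, 0, 120], "yaw": 0},
])

```text
clock: 19.78
position: [564.9, -181.8, 244.8]
ee_rot: [0.712, -0.702, -0.001, 0.001]
contact_force: [-0.2, 0.2, -2.1]
gripper_width: 32.4
grasp_force: 59.9
```

```bash
python3 look.py w7 wrist 0 420 100 460 1
```

```text
[ 565.5 -182.   245.9] 19.8333 [ 0.3  0.7 -1.9] 32.7
```

View pics/w7.png

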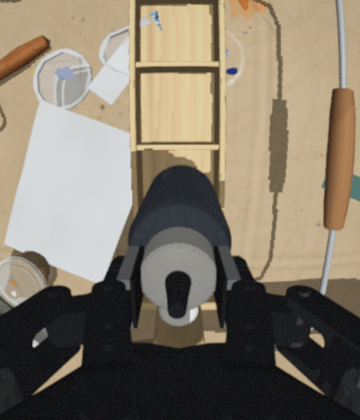

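```bash
python3 - <<'E'
from h import *
d=shot('wrist'); print(read_state()['position'])
for n,r,c,z in [('collar',270,278.5,240),('noz',300,278,263),('div23',147,277,54),('div34',65,277,54),('wl',147,233,57),('wr',147,321,57)]: print(n,np.round(onz(d,r,c,z,True),1))
E
```

```text
[ 565.80690566 -182.112906    246.52899897]
collar [ 566.1 -187.7  240. ]
noz [ 566.3 -187.   263. ]
div23 [ 567.9 -223.1   54. ]
div34 [ 569.1 -301.7   54. ]
wl [ 609.6 -223.1   57. ]
wr [ 526.2 -224.3   57. ]
```

Request:
apply_moves([
  {"hand": -1, "delta_pos": [-2, -1, 8], "yaw": 0},
  {"hand": -1, "delta_pos": [-2, -1, 24], "yaw": 0},
  {"hand": -1, "delta_pos": [-2, -1, 42], "yaw": 0},
  {"hand": -1, "delta_pos": [-2, -1, 58], "yaw": 0},
  {"hand": -1, "delta_pos": [-2, -1, 68], "yaw": 0},
  {"hand": -1, "delta_pos": [-2, -1, 73], "yaw": 0},
  {"hand": -1, "delta_pos": [-2, -1, 76], "yaw": 0},
  {"hand": -1, "delta_pos": [-2, -1, 78], "yaw": 0},
  {"hand": -1, "delta_pos": [-2, -1, 79], "yaw": 0},
  {"hand": -1, "delta_pos": [-2, -1, 79.7], "yaw": 0},
  {"hand": -1, "delta_pos": [-2, -1, 79.7], "yaw": 0},
  {"hand": -1, "delta_pos": [-2, -1, 79.7], "yaw": 0},
])

```text
clock: 20.88
position: [566.8, -180.3, 166.9]
ee_rot: [0.712, -0.702, 0.001, -0.001]
contact_force: [-0.8, 0.4, -0.0]
gripper_width: 33.0
grasp_force: 60.2
```

Request:
apply_moves([
  {"hand": -1, "delta_pos": [0, 0, 0.5], "yaw": 0},
  {"hand": -1, "delta_pos": [0, 0, 1], "yaw": 0},
  {"hand": -1, "delta_pos": [0, 0, 1], "yaw": 0},
])

```text
clock: 21.13
position: [567.0, -180.5, 166.9]
ee_rot: [0.712, -0.702, 0.001, -0.0]
contact_force: [-0.8, -0.5, 5.5]
gripper_width: 32.7
grasp_force: 60.9
```

Request:
apply_moves([
  {"hand": -0.1, "delta_pos": [0, 0, 0], "yaw": 0},
  {"hand": 0.3, "delta_pos": [0, 0, 0], "yaw": 0},
  {"hand": 1, "delta_pos": [0, 0, 0], "yaw": 0},
  {"hand": 1, "delta_pos": [0, 0, 0], "yaw": 0},
  {"hand": 1, "delta_pos": [0, 0, 0], "yaw": 0},
  {"hand": 1, "delta_pos": [0, 0, -15], "yaw": 0},
  {"hand": 1, "delta_pos": [0, 0, -45], "yaw": 0},
  {"hand": 1, "delta_pos": [0, 0, -85], "yaw": 0},
  {"hand": 1, "delta_pos": [0, 0, -120], "yaw": 0},
  {"hand": 1, "delta_pos": [-5, 0, -140], "yaw": 0},
  {"hand": 1, "delta_pos": [-30, -1, -140], "yaw": 0},
  {"hand": 1, "delta_pos": [-66, -3, -140], "yaw": 0},
])

```text
clock: 22.13
position: [568.8, -115.2, 306.8]
ee_rot: [0.711, -0.704, 0.001, -0.001]
contact_force: [0.6, 0.8, -0.3]
gripper_width: 85.4
grasp_force: 0.0
```

Request:
apply_moves([
  {"hand": 1, "delta_pos": [-40, -1, 0], "yaw": 0},
  {"hand": 1, "delta_pos": [-80, -2, 0], "yaw": 0},
  {"hand": 1, "delta_pos": [-120, -4, 0], "yaw": 0},
  {"hand": 1, "delta_pos": [-160, -6, 0], "yaw": 0},
  {"hand": 1, "delta_pos": [-200, -8, 0], "yaw": 0},
  {"hand": 1, "delta_pos": [-240, -9, 0], "yaw": 0},
  {"hand": 1, "delta_pos": [-265, -10, 10], "yaw": 0},
  {"hand": 1, "delta_pos": [-280, -10, 35], "yaw": 0},
  {"hand": 1, "delta_pos": [-280, -10, 60], "yaw": 0},
  {"hand": 1, "delta_pos": [-280, -10, 65], "yaw": 0},
  {"hand": 1, "delta_pos": [-280, -10, 65], "yaw": 0},
])

```text
clock: 23.05
position: [573.5, 165.6, 237.8]
ee_rot: [0.712, -0.702, -0.001, 0.002]
contact_force: [0.8, -0.1, 1.2]
gripper_width: 85.2
grasp_force: 0.0
```

```bash
python3 look.py w8 wrist 40 370 130 430 2; python3 - <<'E'
import cv2;cv2.imwrite('pics/w8.png',cv2.imread('pics/w8.png')[:600])
E
```

```text
[574.6 165.6 239.9] 23.1 [-0.7 -0.1  1.9] 85.7
```

View pics/w8.png

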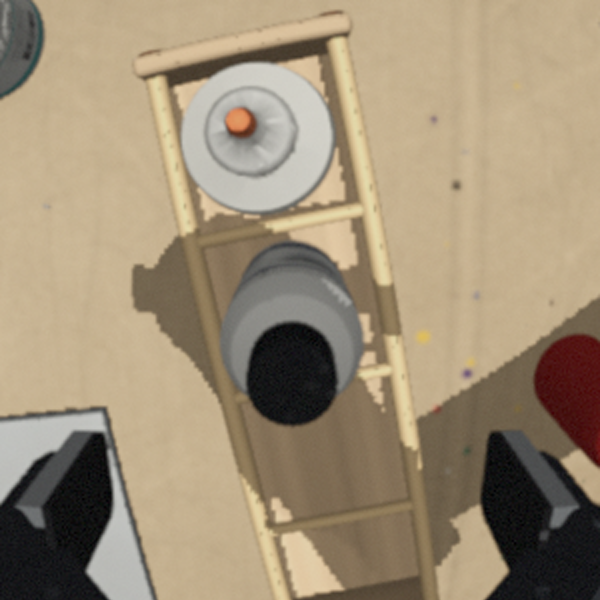

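```bash
python3 - <<'E'
from h import *
d=shot('wrist'); print(read_state()['position'])
for n,r,c,z in [('bc',230.5,276,168),('tip',101,249.5,191),('neck',105.5,255.5,137),('glue body',108,258,125)]: print(n,np.round(onz(d,r,c,z,True),1))
E
```

```text
[575.23807824 165.63252286 241.14002401]
bc [576.6 165.5 168. ]
tip [590.9  88.6 191. ]
neck [591.5  88.6 137. ]
glue body [590.5  89.9 125. ]
```

Request:
apply_moves([
  {"hand": 1, "delta_pos": [0.5, -2, 20], "yaw": 0},
  {"hand": 1, "delta_pos": [0.5, -2, 45], "yaw": 0},
  {"hand": 1, "delta_pos": [0.5, -2, 63], "yaw": 0},
  {"hand": 1, "delta_pos": [0.5, -2, 71], "yaw": 0},
  {"hand": 1, "delta_pos": [0.5, -2, 71], "yaw": 0},
  {"hand": 1, "delta_pos": [0.5, -2, 71], "yaw": 0},
  {"hand": -1, "delta_pos": [0.5, -2, 71], "yaw": 0},
  {"hand": -1, "delta_pos": [0.5, -2, 71], "yaw": 0},
  {"hand": -1, "delta_pos": [0.5, -2, 71], "yaw": 0},
  {"hand": -1, "delta_pos": [0.5, -2, 71], "yaw": 0},
  {"hand": -1, "delta_pos": [0.5, -2, 71], "yaw": 0},
  {"hand": -1, "delta_pos": [0.5, -2, 71], "yaw": 0},
])

```text
clock: 24.15
position: [576.8, 165.6, 169.7]
ee_rot: [0.712, -0.702, 0.0, -0.001]
contact_force: [-0.7, 0.3, 3.4]
gripper_width: 27.1
grasp_force: 59.6
```

Request:
apply_moves([
  {"hand": -1, "delta_pos": [0, 0, -5], "yaw": 0},
  {"hand": -1, "delta_pos": [0, 0, -16], "yaw": 0},
  {"hand": -1, "delta_pos": [0, 0, -34], "yaw": 0},
  {"hand": -1, "delta_pos": [0, 0, -58], "yaw": 0},
  {"hand": -1, "delta_pos": [0, 0, -84], "yaw": 0},
  {"hand": -1, "delta_pos": [0, 0, -110], "yaw": 0},
  {"hand": -1, "delta_pos": [0, 0, -136], "yaw": 0},
  {"hand": -1, "delta_pos": [0, 0, -160], "yaw": 0},
  {"hand": -1, "delta_pos": [0, 0, -180], "yaw": 0},
  {"hand": -1, "delta_pos": [0, 0, -195], "yaw": 0},
  {"hand": -1, "delta_pos": [6, 0, -205], "yaw": 0},
  {"hand": -1, "delta_pos": [22, 0, -205], "yaw": 0},
])

```text
clock: 25.15
position: [577.3, 144.3, 376.3]
ee_rot: [0.713, -0.701, 0.001, -0.002]
contact_force: [1.2, -0.0, -2.0]
gripper_width: 26.7
grasp_force: 59.4
```

Request:
apply_moves([
  {"hand": -1, "delta_pos": [24, 1, 0], "yaw": 0},
  {"hand": -1, "delta_pos": [56, 2, 0], "yaw": 0},
  {"hand": -1, "delta_pos": [92, 3, 0], "yaw": 0},
  {"hand": -1, "delta_pos": [128, 5, 0], "yaw": 0},
  {"hand": -1, "delta_pos": [164, 6, 0], "yaw": 0},
  {"hand": -1, "delta_pos": [200, 7, 0], "yaw": 0},
  {"hand": -1, "delta_pos": [236, 9, 0], "yaw": 0},
  {"hand": -1, "delta_pos": [272, 10, 0], "yaw": 0},
  {"hand": -1, "delta_pos": [308, 12, 0], "yaw": 0},
  {"hand": -1, "delta_pos": [340, 13, 0], "yaw": 0},
  {"hand": -1, "delta_pos": [368, 14, 0], "yaw": 0},
  {"hand": -1, "delta_pos": [390, 15, 0], "yaw": 0},
])

```text
clock: 26.15
position: [565.5, -249.8, 372.3]
ee_rot: [0.711, -0.703, -0.001, 0.001]
contact_force: [1.1, -0.4, -1.8]
gripper_width: 26.7
grasp_force: 59.4
```

Request:
apply_moves([
  {"hand": -1, "delta_pos": [11, 0, 0], "yaw": 0},
  {"hand": -1, "delta_pos": [14.5, 0, 0], "yaw": 0},
  {"hand": -1, "delta_pos": [14.5, 0, 10], "yaw": 0},
  {"hand": -1, "delta_pos": [14.5, 0, 30], "yaw": 0},
  {"hand": -1, "delta_pos": [14.5, 0, 54], "yaw": 0},
  {"hand": -1, "delta_pos": [14.5, 0, 78], "yaw": 0},
  {"hand": -1, "delta_pos": [14.5, 0, 98], "yaw": 0},
  {"hand": -1, "delta_pos": [14.5, 0, 114], "yaw": 0},
  {"hand": -1, "delta_pos": [14.5, 0, 123], "yaw": 0},
  {"hand": -1, "delta_pos": [14.5, 0, 125], "yaw": 0},
  {"hand": -1, "delta_pos": [14.5, 0, 125], "yaw": 0},
])

```text
clock: 27.07
position: [567.4, -260.4, 248.5]
ee_rot: [0.712, -0.702, -0.0, 0.0]
contact_force: [-0.3, -0.4, -2.1]
gripper_width: 26.9
grasp_force: 59.4
```

```bash
python3 look.py w9 wrist 0 420 0 560 1; python3 - <<'E'
from h import *
d=shot('wrist')
for q,z in (('bottle_blackcap',90),('caddy',0)): print(q,[(np.round(x['location']),round(x['score'],2),np.round(onz(d,*x['location'],z,True)[:2],1)) for x in nets.pinpoint('wrist',q)[:3]])
g=d['pixels'].astype(int)
# divider 3/4: luminance profile along expected column
for y in (-302,):
  R=RM(d)
  def pf(p):
    q=R.T@(np.array(p)-d['xyz']); th=np.arccos(q[2]/np.linalg.norm(q)); u=q[:2]/np.linalg.norm(q[:2]); return d['cy']+d['fy']*th*u[1], d['cx']+d['fx']*th*u[0]
  r,c=pf((567,y,54)); print('pred div34',r,c); r,c=int(r),int(c); print([(i,int(g[i,c-8:c+8].mean())) for i in range(max(0,r-9),r+10)])
# cap: dark in centre
r,c=pf((567.3,-261.5,248)); print('pred cap top',r,c)
E
```

```text
[ 567.9 -260.8  249.6] 27.1167 [-0.  -0.1 -2. ] 26.7
bottle_blackcap [(array([200., 284.]), 0.91, array([ 563.6, -258.5]))]
caddy []
pred div34 146.58453976762124 280.65575190670717
[(137, 194), (138, 195), (139, 189), (140, 157), (141, 102), (142, 83), (143, 138), (144, 191), (145, 199), (146, 197), (147, 189), (148, 178), (149, 190), (150, 194), (151, 191), (152, 184), (153, 181), (154, 180), (155, 177)]
pred cap top 285.1748561324883 281.28004955462177
```

Request:
apply_moves([
  {"hand": -1, "delta_pos": [0, 0, 8], "yaw": 0},
  {"hand": -1, "delta_pos": [0, 0, 24], "yaw": 0},
  {"hand": -1, "delta_pos": [0, 0, 42], "yaw": 0},
  {"hand": -1, "delta_pos": [0, 0, 58], "yaw": 0},
  {"hand": -1, "delta_pos": [0, 0, 68], "yaw": 0},
  {"hand": -1, "delta_pos": [0, 0, 73], "yaw": 0},
  {"hand": -1, "delta_pos": [0, 0, 76], "yaw": 0},
  {"hand": -1, "delta_pos": [0, 0, 78], "yaw": 0},
  {"hand": -1, "delta_pos": [0, 0, 79], "yaw": 0},
  {"hand": -1, "delta_pos": [0, 0, 79.7], "yaw": 0},
  {"hand": -1, "delta_pos": [0, 0, 79.7], "yaw": 0},
  {"hand": -1, "delta_pos": [0, 0, 79.7], "yaw": 0},
])

```text
clock: 28.27
position: [567.7, -261.3, 169.8]
ee_rot: [0.712, -0.702, 0.001, -0.0]
contact_force: [0.7, 0.3, -1.6]
gripper_width: 26.8
grasp_force: 59.4
```

Request:
apply_moves([
  {"hand": -1, "delta_pos": [0, 0, 0.5], "yaw": 0},
  {"hand": -1, "delta_pos": [0, 0, 1], "yaw": 0},
  {"hand": -1, "delta_pos": [0, 0, 1], "yaw": 0},
])

```text
clock: 28.52
position: [567.9, -261.5, 169.7]
ee_rot: [0.712, -0.702, 0.001, -0.0]
contact_force: [-1.1, 0.9, 4.9]
gripper_width: 26.9
grasp_force: 60.2
```

Request:
apply_moves([
  {"hand": -0.1, "delta_pos": [0, 0, 0], "yaw": 0},
  {"hand": 0.3, "delta_pos": [0, 0, 0], "yaw": 0},
  {"hand": 1, "delta_pos": [0, 0, 0], "yaw": 0},
  {"hand": 1, "delta_pos": [0, 0, 0], "yaw": 0},
  {"hand": 1, "delta_pos": [0, 0, 0], "yaw": 0},
  {"hand": 1, "delta_pos": [0, 0, -15], "yaw": 0},
  {"hand": 1, "delta_pos": [0, 0, -45], "yaw": 0},
  {"hand": 1, "delta_pos": [0, 0, -85], "yaw": 0},
  {"hand": 1, "delta_pos": [0, 0, -120], "yaw": 0},
  {"hand": 1, "delta_pos": [-5, 0, -140], "yaw": 0},
  {"hand": 1, "delta_pos": [-30, -2, -140], "yaw": 0},
  {"hand": 1, "delta_pos": [-66, -5, -140], "yaw": 0},
])

```text
clock: 29.52
position: [571.9, -196.3, 310.0]
ee_rot: [0.711, -0.704, 0.002, -0.001]
contact_force: [0.2, -1.0, 0.1]
gripper_width: 85.6
grasp_force: 0.0
```

Request:
apply_moves([
  {"hand": 1, "delta_pos": [-40, -3, 0], "yaw": 0},
  {"hand": 1, "delta_pos": [-80, -7, 0], "yaw": 0},
  {"hand": 1, "delta_pos": [-120, -10, 0], "yaw": 0},
  {"hand": 1, "delta_pos": [-160, -14, 0], "yaw": 0},
  {"hand": 1, "delta_pos": [-200, -17, 0], "yaw": 0},
  {"hand": 1, "delta_pos": [-240, -20, 0], "yaw": 0},
  {"hand": 1, "delta_pos": [-265, -22, 10], "yaw": 0},
  {"hand": 1, "delta_pos": [-284, -24, 35], "yaw": 0},
  {"hand": 1, "delta_pos": [-284, -24, 60], "yaw": 0},
  {"hand": 1, "delta_pos": [-284, -24, 65], "yaw": 0},
  {"hand": 1, "delta_pos": [-284, -24, 65], "yaw": 0},
])

```text
clock: 30.43
position: [590.5, 89.0, 241.1]
ee_rot: [0.712, -0.702, -0.001, 0.002]
contact_force: [-0.4, -0.1, -0.5]
gripper_width: 85.1
grasp_force: 0.0
```

```bash
python3 look.py w10 wrist 80 380 130 430 2; python3 - <<'E'
from h import *
d=shot('wrist'); g=d['pixels'].astype(int)
R=RM(d)
m=(g[...,0]>150)&(g[...,0]-g[...,2]>70)&(g[...,0]-g[...,1]>50)
n,l,st,ce=cv2.connectedComponentsWithStats(m.astype(np.uint8))
for i in range(1,n):
  if st[i,4]>8: print(st[i],np.round(ce[i],1),np.round(onz(d,ce[i][1],ce[i][0],189,True),1))
for q,z in (('glue_bottle',10),): print(q,[(np.round(x['location']),round(x['score'],2),np.round(onz(d,*x['location'],z,True)[:2],1)) for x in nets.pinpoint('wrist',q)[:3]])
E
```

```text
[591.6  88.8 243.2] 30.4833 [ 0.7 -0.7  0.2] 85.4
[115  37   4   4  14] [116.5  38.5] [686.  -29.4 189. ]
glue_bottle [(array([183., 283.]), 0.68, array([586.3,  91.1]))]
```

View pics/w10.png

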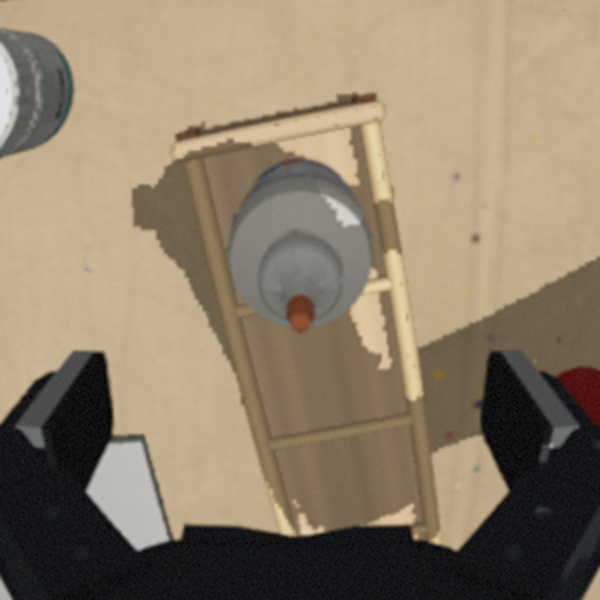

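```bash
python3 - <<'E'
from h import *
d=shot('wrist'); print(read_state()['position'])
for n,r,c,z in [('tip',241,280,191),('neck',216,280,137)]: print(n,np.round(onz(d,r,c,z,True),1))
E
```

```text
[592.49634214  88.709243   245.20937559]
tip [592.3  88.7 191. ]
neck [592.2  90.4 137. ]
```

Request:
apply_moves([
  {"hand": 1, "delta_pos": [-0.3, -0.5, 20], "yaw": 0},
  {"hand": 1, "delta_pos": [-0.3, -0.5, 45], "yaw": 0},
  {"hand": 1, "delta_pos": [-0.3, -0.5, 68], "yaw": 0},
  {"hand": 1, "delta_pos": [-0.3, -0.5, 79], "yaw": 0},
  {"hand": 1, "delta_pos": [-0.3, -0.5, 79], "yaw": 0},
  {"hand": 1, "delta_pos": [-0.3, -0.5, 79], "yaw": 0},
  {"hand": -1, "delta_pos": [-0.3, -0.5, 79], "yaw": 0},
  {"hand": -1, "delta_pos": [-0.3, -0.5, 79], "yaw": 0},
  {"hand": -1, "delta_pos": [-0.3, -0.5, 79], "yaw": 0},
  {"hand": -1, "delta_pos": [-0.3, -0.5, 79], "yaw": 0},
  {"hand": -1, "delta_pos": [-0.3, -0.5, 79], "yaw": 0},
  {"hand": -1, "delta_pos": [-0.3, -0.5, 79], "yaw": 0},
])

```text
clock: 31.63
position: [592.4, 89.6, 165.2]
ee_rot: [0.712, -0.702, 0.0, -0.001]
contact_force: [-1.4, 0.3, 4.2]
gripper_width: 26.1
grasp_force: 59.0
```

Request:
apply_moves([
  {"hand": -1, "delta_pos": [0, 0, -4], "yaw": 0},
  {"hand": -1, "delta_pos": [0, 0, -12], "yaw": 0},
  {"hand": -1, "delta_pos": [0, 0, -24], "yaw": 0},
  {"hand": -1, "delta_pos": [0, 0, -30], "yaw": 0},
  {"hand": -1, "delta_pos": [0, 0, -30], "yaw": 0},
  {"hand": -1, "delta_pos": [0, 0, -30], "yaw": 0},
])

```text
clock: 32.13
position: [592.0, 89.6, 194.4]
ee_rot: [0.712, -0.702, -0.0, -0.0]
contact_force: [-0.7, -0.2, -0.9]
gripper_width: 26.3
grasp_force: 59.1
```

Request:
apply_moves([
  {"hand": -1, "delta_pos": [0, 0, -10], "yaw": 0},
  {"hand": -1, "delta_pos": [0, 0, -28], "yaw": 0},
  {"hand": -1, "delta_pos": [0, 0, -52], "yaw": 0},
  {"hand": -1, "delta_pos": [0, 0, -78], "yaw": 0},
  {"hand": -1, "delta_pos": [0, 0, -104], "yaw": 0},
  {"hand": -1, "delta_pos": [0, 0, -130], "yaw": 0},
  {"hand": -1, "delta_pos": [0, 0, -152], "yaw": 0},
  {"hand": -1, "delta_pos": [4, 0, -168], "yaw": 0},
  {"hand": -1, "delta_pos": [14, 1, -175], "yaw": 0},
  {"hand": -1, "delta_pos": [32, 2, -175], "yaw": 0},
])

```text
clock: 32.97
position: [590.8, 57.9, 371.1]
ee_rot: [0.713, -0.701, 0.001, -0.002]
contact_force: [0.8, -1.0, -1.0]
gripper_width: 26.0
grasp_force: 59.2
```

Request:
apply_moves([
  {"hand": -1, "delta_pos": [24, 2, 0], "yaw": 0},
  {"hand": -1, "delta_pos": [56, 4, 0], "yaw": 0},
  {"hand": -1, "delta_pos": [92, 6, 0], "yaw": 0},
  {"hand": -1, "delta_pos": [128, 9, 0], "yaw": 0},
  {"hand": -1, "delta_pos": [164, 12, 0], "yaw": 0},
  {"hand": -1, "delta_pos": [200, 14, 0], "yaw": 0},
  {"hand": -1, "delta_pos": [236, 17, 0], "yaw": 0},
  {"hand": -1, "delta_pos": [272, 20, 0], "yaw": 0},
  {"hand": -1, "delta_pos": [308, 22, 0], "yaw": 0},
  {"hand": -1, "delta_pos": [340, 24, 0], "yaw": 0},
  {"hand": -1, "delta_pos": [366, 26, 0], "yaw": 0},
  {"hand": -1, "delta_pos": [386, 27, 0], "yaw": 0},
])

```text
clock: 33.97
position: [567.5, -331.6, 367.8]
ee_rot: [0.711, -0.703, -0.001, 0.001]
contact_force: [0.7, 0.9, -1.5]
gripper_width: 25.9
grasp_force: 59.2
```

Request:
apply_moves([
  {"hand": -1, "delta_pos": [10, 0, 0], "yaw": 0},
  {"hand": -1, "delta_pos": [12.5, 0, 0], "yaw": 0},
  {"hand": -1, "delta_pos": [12.5, 0, 10], "yaw": 0},
  {"hand": -1, "delta_pos": [12.5, 0, 30], "yaw": 0},
  {"hand": -1, "delta_pos": [12.5, 0, 54], "yaw": 0},
  {"hand": -1, "delta_pos": [12.5, 0, 78], "yaw": 0},
  {"hand": -1, "delta_pos": [12.5, 0, 98], "yaw": 0},
  {"hand": -1, "delta_pos": [12.5, 0, 114], "yaw": 0},
  {"hand": -1, "delta_pos": [12.5, 0, 123], "yaw": 0},
  {"hand": -1, "delta_pos": [12.5, 0, 125], "yaw": 0},
  {"hand": -1, "delta_pos": [12.5, 0, 125], "yaw": 0},
])

```text
clock: 34.88
position: [569.2, -340.5, 243.9]
ee_rot: [0.713, -0.702, -0.0, 0.0]
contact_force: [0.2, 0.8, -1.3]
gripper_width: 25.8
grasp_force: 59.2
```

```bash
python3 look.py w11 wrist 0 420 0 560 1; python3 - <<'E'
from h import *
d=shot('wrist'); 
for q,z in (('glue_bottle',90),('bottle_blackcap',10),('rack',0)): print(q,[(np.round(x['location']),round(x['score'],2),np.round(onz(d,*x['location'],z,True)[:2],1)) for x in nets.pinpoint('wrist',q)[:3]])
d=shot('top')
print([(n,np.round(x['location']),round(x['score'],2)) for n in('glue_bottle','bottle_slate','bottle_blackcap','flip_bottle') for x in nets.find_in('top',n)[:2]])
E
```

```text
[ 569.6 -340.9  245. ] 34.9333 [ 0.3 -0.3 -1.1] 26.2
glue_bottle [(array([200., 286.]), 0.79, array([ 563.2, -339.6]))]
bottle_blackcap []
rack []
[('glue_bottle', array([232., 395.]), 0.45), ('bottle_slate', array([231., 336.]), 0.77), ('bottle_blackcap', array([273., 312.]), 0.28), ('flip_bottle', array([279., 200.]), 0.93), ('flip_bottle', array([229., 303.]), 0.8)]
```

Request:
apply_moves([
  {"hand": -1, "delta_pos": [0, 0, 8], "yaw": 0},
  {"hand": -1, "delta_pos": [0, 0, 24], "yaw": 0},
  {"hand": -1, "delta_pos": [0, 0, 42], "yaw": 0},
  {"hand": -1, "delta_pos": [0, 0, 58], "yaw": 0},
  {"hand": -1, "delta_pos": [0, 0, 68], "yaw": 0},
  {"hand": -1, "delta_pos": [0, 0, 73], "yaw": 0},
  {"hand": -1, "delta_pos": [0, 0, 76], "yaw": 0},
  {"hand": -1, "delta_pos": [0, 0, 78], "yaw": 0},
  {"hand": -1, "delta_pos": [0, 0, 79], "yaw": 0},
  {"hand": -1, "delta_pos": [0, 0, 79.7], "yaw": 0},
  {"hand": -1, "delta_pos": [0, 0, 79.7], "yaw": 0},
  {"hand": -1, "delta_pos": [0, 0, 79.7], "yaw": 0},
])

```text
clock: 36.38
position: [569.4, -341.5, 165.3]
ee_rot: [0.712, -0.702, 0.001, -0.0]
contact_force: [0.5, 0.6, -0.2]
gripper_width: 25.8
grasp_force: 59.3
```

Request:
apply_moves([
  {"hand": -1, "delta_pos": [0, 0, 0.5], "yaw": 0},
  {"hand": -1, "delta_pos": [0, 0, 1], "yaw": 0},
  {"hand": -1, "delta_pos": [0, 0, 1], "yaw": 0},
])

```text
clock: 36.63
position: [569.6, -341.9, 165.2]
ee_rot: [0.712, -0.702, 0.001, -0.0]
contact_force: [-1.6, -0.4, 5.3]
gripper_width: 25.9
grasp_force: 59.9
```

Seated; release, rise, and clear the view.

Request:
apply_moves([
  {"hand": -0.1, "delta_pos": [0, 0, 0], "yaw": 0},
  {"hand": 0.3, "delta_pos": [0, 0, 0], "yaw": 0},
  {"hand": 1, "delta_pos": [0, 0, 0], "yaw": 0},
  {"hand": 1, "delta_pos": [0, 0, 0], "yaw": 0},
  {"hand": 1, "delta_pos": [0, 0, 0], "yaw": 0},
  {"hand": 1, "delta_pos": [0, 0, -15], "yaw": 0},
  {"hand": 1, "delta_pos": [0, 0, -45], "yaw": 0},
  {"hand": 1, "delta_pos": [0, 0, -85], "yaw": 0},
  {"hand": 1, "delta_pos": [0, 0, -120], "yaw": 0},
  {"hand": 1, "delta_pos": [-10, 0, -160], "yaw": 0},
  {"hand": 1, "delta_pos": [-45, 0, -170], "yaw": 0},
  {"hand": 1, "delta_pos": [-85, 0, -170], "yaw": 0},
])

```text
clock: 37.63
position: [569.1, -257.6, 338.0]
ee_rot: [0.711, -0.703, 0.004, -0.002]
contact_force: [1.3, 0.3, 0.4]
gripper_width: 85.7
grasp_force: 0.0
```

Request:
apply_moves([
  {"hand": 1, "delta_pos": [-40, 0, 0], "yaw": 0},
  {"hand": 1, "delta_pos": [-80, 5, 0], "yaw": 0},
  {"hand": 1, "delta_pos": [-120, 15, 0], "yaw": 0},
  {"hand": 1, "delta_pos": [-158, 25, 0], "yaw": 0},
  {"hand": 1, "delta_pos": [-196, 35, 0], "yaw": 0},
  {"hand": 1, "delta_pos": [-234, 45, 0], "yaw": 0},
  {"hand": 1, "delta_pos": [-272, 55, 0], "yaw": 0},
  {"hand": 1, "delta_pos": [-310, 65, 0], "yaw": 0},
  {"hand": 1, "delta_pos": [-348, 75, 0], "yaw": 0},
  {"hand": 1, "delta_pos": [-380, 85, 0], "yaw": 0},
  {"hand": 1, "delta_pos": [-400, 90, 0], "yaw": 0},
  {"hand": 1, "delta_pos": [-400, 90, 0], "yaw": 0},
])

```text
clock: 38.63
position: [471.3, 145.4, 333.6]
ee_rot: [0.714, -0.7, -0.0, -0.0]
contact_force: [0.2, -0.1, 0.5]
gripper_width: 85.5
grasp_force: 0.0
```

```bash
python3 - <<'E'
from h import *
a=shot('top')['pixels'][170:290,230:440,::-1]; b=shot('scene')['pixels'][170:350,270:470,::-1]
a=cv2.resize(a,(400,229)); b=cv2.resize(b,(400,360)); cv2.imwrite('pics/fin.png',np.vstack([a,b])); print(read_state()['position'])
E
```

```text
[471.98819997 142.95222642 333.4943752 ]
```

View pics/fin.png

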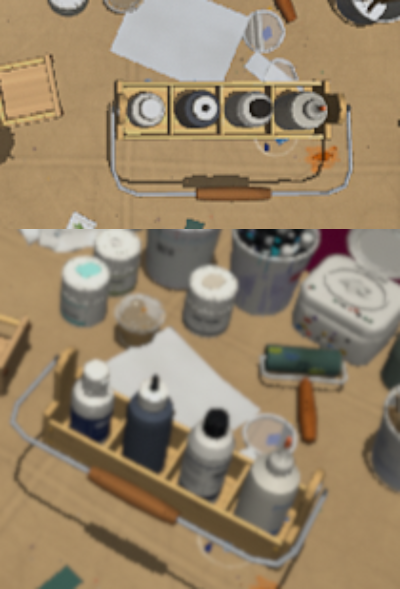

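All four bottles stand upright in order (flip, slate, blackcap, glue), the bail is down, and the jar and cup are untouched.

```bash
python3 -c "
from bench import workorder; print(workorder.job_done())"
```

```text
the job is handed in; nothing more can be done
None
```

I folded the bail down and left it there, then stood all four bottles upright in their matching wells, working left to right, and handed the job in at about 39 s; the final pictures show the jar and cup in place.

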